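# Gauge the gate gap of a coin acceptor by feel

## Task

Gauge the sprung gate of the coin acceptor by feel. Starting with the thickest, the red blade, slide the gauge blades point-down into the coin slot on its top: press one that stops only until you feel the gate go solid, never forcing it, put it back in the rack and take the next thinner. Push the first blade that slides in with a light drag fully home, shoulder on the cup, and leave it there held by the gate, the other two standing in the rack and nothing else on the table disturbed.

Things in the scene. Friction and masses are not known exactly. Their poses are not given: they have to be found in the camera images.
- mech: coin acceptor fixed upright on a bench stand (base 150 x 130 mm, 150 mm tall). Origin on the table under the face of its steel main plate; x = thickness direction of the coin passage, y = along its width, z up. The rigid main plate face is the plane x = 0, below 130 mm height; a sprung gate plate faces it from the -x side
- mouth (a point): on the acceptor at x = 0, y = 0, height of the black entry cup's top (150 mm); its axes. The slot mouth there spans x -13 to +4 mm, y -13.5 to +13.5 mm; its +x side slopes in to x = 0 at 130 mm height. A blade is fully home with its shoulder on the cup top, origin then 85 mm above the table; a nipped one lies flat on the main plate, middle at x = minus half its thickness
- gate_top (a point): on the main plate at x = 0, y = 0, 104 mm height, level with the top of the gate's flat face (lead-in above, flared 0.3 rad off vertical, to 128 mm). At rest the gate leaves a gap of 0.5 to 4 mm to the plate, unknown and not measured. A thicker blade pushes it back against 2 N preload plus 0.7 N per mm, by 2.4 mm at most, then it is solid
- gate (a joint): how far the sprung gate is pushed back from its stop screw: 0 at rest, 0.0024 m fully back and solid
- home (a point): on the main plate at x = 0, y = 0, 85 mm height: level of a blade's bottom end when home. A blade thinner than the gap drops here by its own weight if let go. A fitting one enters with up to about 10 N, slides with a few N of drag and stays where it is let go. One too thick stops with its end 102 to 117 mm above the table
- rack: fixed wooden rack, foot 70 x 224 mm, 72 mm tall, three upright slots in a row at y = -62, 0, +62 mm, each 11 mm (x) by 27 mm (y), 66 mm deep. Origin on the table under its centre. A blade hangs in a slot by its shoulder, axes as the rack's, origin 7 mm above the table
- slot0 (a point): mouth centre of the rack slot at y = -62 mm, at the rack top (72 mm)
- slot1 (a point): mouth centre of the middle rack slot, at the rack top
- slot2 (a point): mouth centre of the rack slot at y = +62 mm, at the rack top
- blade_thin: loose steel gauge blade 2.5 mm thick (x), 20 mm wide (y), 65 mm long, green handle, about 40 g, point-down. Origin: centre of its bottom end, z up. Square-ended. From z = 65 to 111 mm the handle, 16 mm thick (x), 42 mm wide (y); its flat underside is the shoulder
- blade_mid: loose steel gauge blade 4.5 mm thick (x), 20 mm wide (y), 65 mm long, yellow handle, about 40 g, point-down. Origin: centre of its bottom end, z up. Square-ended. From z = 65 to 111 mm the handle, 16 mm thick (x), 42 mm wide (y); its flat underside is the shoulder
- blade_thick: loose steel gauge blade 6.5 mm thick (x), 20 mm wide (y), 65 mm long, red handle, about 40 g, point-down. Origin: centre of its bottom end, z up. Square-ended. From z = 65 to 111 mm the handle, 16 mm thick (x), 42 mm wide (y); its flat underside is the shoulder
- screwdriver: loose screwdriver lying on the table, about 200 mm long; bystander
- mug: loose blue mug, 80 mm across, 95 mm tall, origin under its centre; bystander
- token_stack: loose stack of brass tokens, 27 mm across, 22 mm tall, origin under its centre; bystander
- coin_tube: loose clear coin tube standing upright, 40 mm foot, 129 mm tall, origin under its centre; bystander
- padlock: loose brass padlock standing upright, 44 x 22 mm, 62 mm tall, origin under its centre; bystander
- multimeter: loose yellow multimeter lying flat, 150 x 75 x 36 mm, origin under its centre; bystander

How it is judged:
By the outcome, as a careful person would: the job done as asked, in the order asked, and still so for the second after the job is handed in, with the robot touching nothing.
It also fails if it takes over 72 s, if anything falls off the work surface, if the arm or the gripper's body presses on something with over 40 N, if the wrist force passes 120 N, or if a joint passes its speed limit or range.

## Robot

A 7-joint arm with a two-finger parallel gripper is mounted at the origin on the work surface. World frame = base frame: x ahead of the robot, y to its left, z up, the work surface at z = 0. Lengths are in m, angles in rad, forces in N, time in s.
With the tool pointing down it reaches from about 0.425 to 0.925 m from the base axis. Payload 6.8 kg.
Tool frame: the origin (TCP) lies on the front face of the gripper's body, between the roots of the fingers; the fingertips stand 73 mm ahead of it and the grasp point (between the pads) lies 54 mm ahead of it (env.nose_length is the distance from the TCP to the fingertips, in m); z points along the fingers, y is the line along which they close (so a half turn about z gives the same grasp; the last joint's range is limited). The gripper opens to 85 mm and grips with 20 to 120 N. Pads are 22 mm wide; open, the fingers measure 114 mm over their backs; the gripper's body (76 mm by 85 mm) begins 54 mm behind the grasp point. The pads swing forward as they close: fully open they stand 13 mm farther back than shut.
Start: joints at [1.102, 0.477, 0.022, 1.555, -0.011, 1.109, -0.083], TCP at [0.238, -0.632, 0.304] pointing down, gripper open.
Joint ranges: [-2.96, 2.96], [-0.34, 2.1], [-1.41, 1.46], [0.24, 2.44], [-1.37, 4.51], [0.17, 1.92], [-2.96, 2.96]. Speed limits (rad/s): [2.39, 2.39, 3.14, 3.14, 3.14, 3.14, 3.14].

## Interface

Orientations are given as a unit quaternion [w, x, y, z].
In Python, from cell import env, kin, camera, calibration, job gives the robot as it stands. The module is installed in compiled form; this text tells all that it offers. Calls block until the motion is done:
- env.reach(position, orientation): joint-space move of the TCP to a pose.
- env.movel(position, velocity=0.15, rot=None, stop_force=None): straight line of the TCP; rot=None keeps the orientation; velocity is the mean speed in m/s. With stop_force (N) it stops when the force on the tool has changed by that much, and returns True; else False.
- env.goto_joints(angles): joint-space move.
- env.grip(opening, f_grip=None): finger opening in m; f_grip is the grip in N (None keeps the last); returns when the fingers have stopped.
- env.dwell(seconds).
- kin.inverse_kinematics(position, orientation): joint angles nearest the present ones, or None.
- env.get_state(): the state.
- camera(name): name is "side" or "top" or "wrist"; returns (picture, depth): 384x512x3 uint8, blue, green, red; 384x512 float32, m along the optical axis (not along the pixel's ray), 0 where there is no reading.
- calibration(name): a dict with "fx", "fy", "cx", "cy" (pixels), "rvec" (rotation vector, rad) and "tvec" (3), from world to camera coordinates, as OpenCV has them. Camera axes: x right, y down, z forward; pixel columns grow to the right and rows downward; lengths in m; the calibration is good to about 2 mm. The wrist camera is an equidistant fisheye: a pixel r from the principal point sees the ray r / f radians off the axis. A picture is of the moment at which its call begins: read the wrist's pose just before it. calibration takes no time and is no camera call; for the wrist camera it gives the pose at the moment of the call.
A pose or a line that the arm cannot do raises env.PlanningError and nothing moves.
- job.job_done(): hands the job in; it is judged then, once.
The state is a dict: "time": time; "qpos": joint angles; "joint_velocities": joint speeds; "joint_torque": joint torques, N m; "tcp_pos": TCP position; "orientation": TCP orientation; "force": force on the tool from outside, world axes, zero at the start; "torque": the same for the moment, N m; "opening": finger opening in m; "gripper_force": force on a finger pad.
Only numpy, scipy, OpenCV 4.12 (cv2) and the standard library are available. Lean on these libraries where they do the work, as an engineer would, in place of code of your own. Each camera call takes 0.05 s, during which the arm holds its last target. There are 200 camera calls.

## Working session

There is one attempt and no reset: what is moved stays moved. The work goes in short steps, each a Python script; the robot and the scene stay as the last script left them, time stands still between calls to the robot, and variables do not carry over. Pictures are saved under pics/ and viewed, at most 10 in all, crops included, and the job is handed in when it is done.

```bash
mkdir -p pics
python3 - <<'E'
from cell import env,kin,camera,calibration,job
import cv2,numpy as np
for n in("side","top"):
    p,d=camera(n);cv2.imwrite(f"pics/{n}0.png",p);np.savez(f"pics/{n}0.npz",p=p,d=d)
    c=calibration(n);print(n,c)
    R=cv2.Rodrigues(np.array(c["rvec"]))[0];print((-R.T@np.array(c["tvec"]).ravel()).round(3),R[2].round(2))
print(env.get_state()["time"],env.nose_length)
E
```

```text
side {'fx': 421.014061197204, 'fy': 421.014061197204, 'cx': 253.63061608316298, 'cy': 193.37020370788434, 'rvec': array([ 2.28094649, -0.82398203,  0.30905022]), 'tvec': array([-0.4313377 ,  0.4077337 ,  0.94825614])}
[ 0.123 -0.54   0.972] [ 0.42  0.52 -0.74]
top {'fx': 458.8652319912381, 'fy': 458.8652319912381, 'cx': 255.83397537125114, 'cy': 196.0763148558168, 'rvec': array([ 2.1339512 , -2.10937177,  0.21244951]), 'tvec': array([0.05071615, 0.63514416, 1.47460114])}
[0.338 0.064 1.569] [ 0.19 -0.   -0.98]
0.1 0.0726
```

View pics/top0.png

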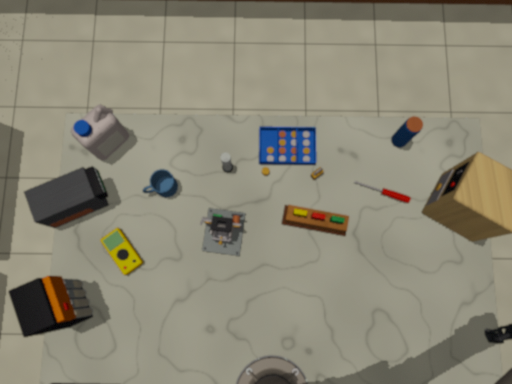

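View pics/side0.png

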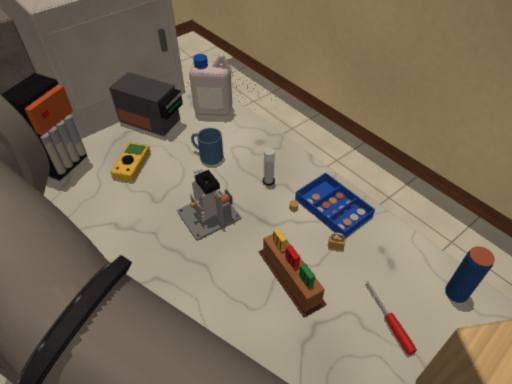

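The top view shows the rack at about (316,220) with yellow (300,213), red (317,216) and green (336,220) blades. The acceptor is at (224,230), the mug at (162,184) and the coin tube at (227,162). The side view agrees. Next I'll compute positions.

```bash
cat > h.py <<'E'
from cell import env,kin,camera,calibration,job
import cv2,numpy as np
from scipy.spatial.transform import Rotation as Ro
def ray(n,px,c=None):
    c=c or calibration(n);R=cv2.Rodrigues(np.array(c["rvec"]))[0];o=-R.T@np.array(c["tvec"]).ravel()
    K=np.array([[c["fx"],0,c["cx"]],[0,c["fy"],c["cy"]],[0,0,1.]])
    px=np.array(px,float).reshape(-1,1,2)
    q=(cv2.fisheye.undistortPoints(px,K,np.zeros(4)) if n=="wrist" else cv2.undistortPoints(px,K,None)).reshape(-1,2)
    return o,np.c_[q,np.ones(len(q))]@R
def onz(n,px,z,c=None):
    o,d=ray(n,px,c);return o+d*((z-o[2])/d[:,2])[:,None]
def blobs(p,lo,hi,amin=15):
    m=cv2.inRange(cv2.cvtColor(p,cv2.COLOR_BGR2HSV),np.array(lo),np.array(hi))
    cs=cv2.findContours(m,cv2.RETR_EXTERNAL,cv2.CHAIN_APPROX_NONE)[0]
    return sorted([c for c in cs if cv2.contourArea(c)>=amin],key=cv2.contourArea,reverse=True)
COL=dict(red=((0,150,60),(8,255,255)),yellow=((22,150,60),(34,255,255)),green=((50,120,40),(85,255,255)))
def down(a):  # tool pointing down, fingers close along world angle a
    y=np.array([np.cos(a),np.sin(a),0]);z=np.array([0,0,-1.]);R=np.c_[np.cross(y,z),y,z]
    q=Ro.from_matrix(R).as_quat();return q[[3,0,1,2]]
E
python3 - <<'E'
from h import *
for n in("top","side"):
    f=np.load(f"pics/{n}0.npz");p,d=f["p"],f["d"]
    for k,(lo,hi) in COL.items():
        for c in blobs(p,lo,hi)[:3]:
            r=cv2.minAreaRect(c);print(n,k,np.round(r[0]),np.round(r[1]),onz(n,[r[0]],.118).round(3))
print(onz("top",[(224,230)],.03).round(3), onz("top",[(222,223)],.15).round(3))
p=np.load("pics/top0.npz")["p"]
p2=np.load("pics/side0.npz")["p"]
a=cv2.resize(p[190:265,185:260],(400,400),interpolation=cv2.INTER_CUBIC);b=cv2.resize(p2[160:240,170:250],(400,400),interpolation=cv2.INTER_CUBIC)
cv2.imwrite("pics/m0.png",np.hstack([a,b]))
c=calibration("wrist");print(c,env.get_state()["tcp_pos"])
E
```

```text
top red [396. 195.] [28.  6.] [[ 0.631 -0.393  0.118]]
top red [318. 216.] [14.  6.] [[ 0.562 -0.141  0.118]]
top red [ 66. 306.] [8. 5.] [[0.272 0.639 0.118]]
top yellow [121. 251.] [44. 23.] [[0.442 0.479 0.118]]
top yellow [300. 212.] [14.  7.] [[ 0.573 -0.083  0.118]]
top green [337. 219.] [12.  5.] [[ 0.551 -0.202  0.118]]
side red [400. 333.] [46. 10.] [[ 0.596 -0.439  0.118]]
side red [292. 257.] [23. 12.] [[ 0.553 -0.154  0.118]]
side red [ 45. 113.] [9. 9.] [[0.309 0.794 0.118]]
side green [306. 275.] [22. 11.] [[ 0.545 -0.212  0.118]]
[[0.523 0.164 0.03 ]] [[0.53  0.163 0.15 ]]
{'fx': 297.3186396354542, 'fy': 297.3186396354542, 'cx': 250.15580409279082, 'cy': 188.77366177921772, 'rvec': array([-2.35983425,  1.62958597,  0.26469   ]), 'tvec': array([-0.67422063, -0.04032336,  0.38009205])} [ 0.23811411 -0.63118177  0.30302108]
```

View pics/m0.png

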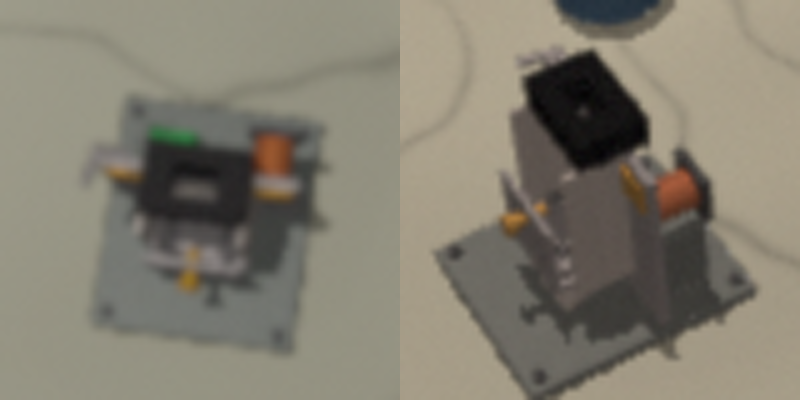

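Run:
```python
from h import *
import pickle
s=env.get_state();R=Ro.from_quat(np.array(s["orientation"])[[1,2,3,0]]).as_matrix()
c=calibration("wrist");Rc=cv2.Rodrigues(c["rvec"])[0];o=-Rc.T@c["tvec"]
print("cam in tcp",(R.T@(o-s["tcp_pos"])).round(4));print((R.T@Rc.T).round(2),R.round(2))
out={}
for k,(pos,a) in dict(rack=((.562,-.141,.33),-.18),mech=((.53,.163,.36),-.15)).items():
    qs=[kin.inverse_kinematics(np.array(pos),down(a+e)) for e in(0,np.pi)]
    q0=np.array(s["qpos"]);e=min((i for i in(0,1) if qs[i] is not None),key=lambda i:abs(np.array(qs[i])-q0).max())
    print(k,e,np.round(qs[e],2))
    env.reach(pos,down(a+e*np.pi));s=env.get_state();env.dwell(.2)
    c=calibration("wrist");p,d=camera("wrist");out[k]=(c,p,d);cv2.imwrite(f"pics/w_{k}.png",p);print(env.get_state()["time"],s["tcp_pos"])
pickle.dump(out,open("w.pkl","wb"))
cv2.imwrite("pics/w2.png",np.hstack([cv2.resize(out[k][1],(400,300)) for k in out]))
```

```text
cam in tcp [ 0.0818  0.0001 -0.0693]
[[ 0.   -0.95 -0.31]
 [ 1.    0.    0.  ]
 [ 0.   -0.31  0.95]] [[ 0.94  0.35 -0.  ]
 [ 0.35 -0.94  0.  ]
 [-0.   -0.   -1.  ]]
rack 0 [ 0.5   0.33 -0.45  1.74  0.16  1.11 -0.18]
2.4583 [ 0.56172658 -0.14275153  0.32980464]
mech 0 [ 0.09  0.29 -0.62  1.75  0.18  1.16 -0.72]
3.8833 [0.53062668 0.1611809  0.35968529]
```

View pics/w2.png

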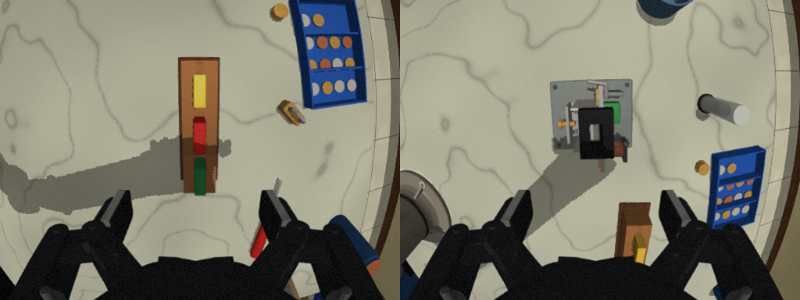

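The wrist views show the rack upright at (200,125), with blades at yellow (199,90), red (199,135) and green (199,176). The acceptor's black cup is at (597,133), and the stop-screw side faces image left (world -x). Next I'll measure both.

Run:
```python
from h import *
import pickle
out=pickle.load(open("w.pkl","rb"))
c,p,d=out["rack"];C=[]
for k,(lo,hi) in COL.items():
    for b in blobs(p,lo,hi,60)[:3]:
        m=np.zeros(p.shape[:2],np.uint8);cv2.drawContours(m,[b],-1,255,-1)
        ys,xs=np.nonzero(m);dd=d[ys,xs]
        o,r=ray("wrist",np.c_[xs,ys],c); P=o+r*dd[:,None]
        top=P[(P[:,2]>.112)&(P[:,2]<.124)]
        if len(top)<20: print(k,"skip",len(top),P[:,2].mean());continue
        rr=cv2.minAreaRect((top[:,:2]*1000).astype(np.float32));print(k,len(top),top.mean(0).round(4),np.round(rr,1) if 0 else rr)
c,p,d=out["mech"]
ys,xs=np.mgrid[0:384,0:512];px=np.c_[xs.ravel(),ys.ravel()];o,r=ray("wrist",px,c);P=(o+r*d.reshape(-1,1))
near=np.hypot(P[:,0]-.53,P[:,1]-.163)<.06
m=near&(P[:,2]>.143)&(P[:,2]<.157);T=P[m];print("cup",m.sum(),T.mean(0).round(4),cv2.minAreaRect((T[:,:2]*1000).astype(np.float32)))
u=px[m];x0,y0=u.min(0)-45;x1,y1=u.max(0)+45;print(x0,y0,x1,y1)
cr=p[y0:y1,x0:x1];s=min(780/cr.shape[1],580/cr.shape[0]);print("scale",s)
cv2.imwrite("pics/m1.png",cv2.resize(cr,None,fx=s,fy=s,interpolation=cv2.INTER_CUBIC))
```

```text
red 650 [ 0.5682 -0.142   0.1171] ((568.1113891601562, -142.3805694580078), (41.344234466552734, 15.147387504577637), 80.24903106689453)
red skip 0 0.029599495093131017
yellow 679 [ 0.5786 -0.084   0.1172] ((578.5581665039062, -84.40304565429688), (41.1189079284668, 14.399374008178711), 79.86019134521484)
green 492 [ 0.5578 -0.2017  0.1171] ((557.8466186523438, -203.25216674804688), (41.28310775756836, 14.532614707946777), 79.58956909179688)
cup 2467 [0.5339 0.1675 0.1492] ((533.6544799804688, 166.2428741455078), (64.03228759765625, 44.35397720336914), 83.16767883300781)
183 94 319 248
scale 3.7662337662337664
```

View pics/m1.png

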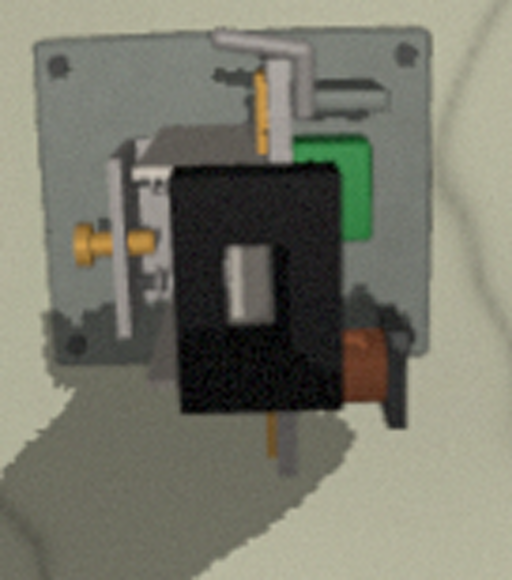

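The crop shows the cup's black rectangle at about (258,287) with the slot hole at about (250,285). The stop screw is at image left, so the gate is on world -x and mech +x points to image right. Next I'll get the hole from depth.

Run:
```python
from h import *
import pickle
out=pickle.load(open("w.pkl","rb"));c,p,d=out["mech"]
ys,xs=np.mgrid[0:384,0:512];px=np.c_[xs.ravel(),ys.ravel()];o,r=ray("wrist",px,c);P=o+r*d.reshape(-1,1)
a=-.119;X=np.array([np.cos(a),np.sin(a)]);Y=np.array([-X[1],X[0]])
Q=onz("wrist",px,.150,c)[:,:2]-[.5337,.1662];u=Q@X*1000;v=Q@Y*1000
cup=(abs(u)<30)&(abs(v)<40)
for z0 in(.147,.143,.138):
    h=(abs(u)<18)&(abs(v)<26)&(P[:,2]<z0)
    print(z0,h.sum(),"u",np.percentile(u[h],[1,5,50,95,99]).round(1),"v",np.percentile(v[h],[1,5,50,95,99]).round(1))
t=cup&(abs(P[:,2]-.15)<.006);print("cup edges u",np.percentile(u[t],[.5,99.5]).round(1),"v",np.percentile(v[t],[.5,99.5]).round(1))
# z profile across slot at v~0 in real coordinates
W=P[:,:2]-[.5337,.1662];U=W@X*1000;V=W@Y*1000
for v0 in(0,-4,-8):
    s=(abs(V-v0)<1.5)&(abs(U)<24)&(d.ravel()>0);i=np.argsort(U[s]);print(v0,[(round(x,1),round(z*1000)) for x,z in zip(U[s][i],P[s,2][i])][::3])
# base plate
b=(np.hypot(W[:,0],W[:,1])<.11)&(P[:,2]>.006)&(P[:,2]<.03);print("base z",np.median(P[b,2]),b.sum(),cv2.minAreaRect((P[b,:2]*1000).astype(np.float32)))
```

```text
0.147 443 u [-8.8 -8.2 -0.8  6.5  7.3] v [-11.6 -10.6   1.   12.9  13.9]
0.143 402 u [-8.7 -8.1 -1.1  6.1  6.5] v [-10.6  -9.5   1.8  12.9  13.9]
0.138 348 u [-8.6 -8.  -1.6  4.7  5.5] v [-9.4 -8.3  2.  12.9 13.9]
cup edges u [-21.9  21.8] v [-31.1  32.6]
0 [(np.float64(-22.0), 150), (np.float64(-21.1), 149), (np.float64(-20.2), 149), (np.float64(-19.1), 150), (np.float64(-18.2), 149), (np.float64(-17.3), 148), (np.float64(-16.2), 149), (np.float64(-15.2), 150), (np.float64(-14.3), 149), (np.float64(-13.2), 149), (np.float64(-12.3), 150), (np.float64(-11.3), 149), (np.float64(-10.4), 148), (np.float64(-9.4), 149), (np.float64(-6.9), 126), (np.float64(-5.8), 127), (np.float64(-4.7), 127), (np.float64(-3.7), 123), (np.float64(-2.6), 120), (np.float64(-1.6), 117), (np.float64(-0.5), 113), (np.float64(0.6), 110), (np.float64(1.8), 106), (np.float64(3.9), 111), (np.float64(4.7), 133), (np.float64(5.6), 137), (np.float64(7.3), 146), (np.float64(8.2), 149), (np.float64(9.2), 149), (np.float64(10.2), 149), (np.float64(11.2), 149), (np.float64(12.1), 150), (np.float64(13.2), 149), (np.float64
[... 1685 characters left out ...]
), (np.float64(-1.9), 117), (np.float64(-0.8), 114), (np.float64(0.4), 110), (np.float64(1.5), 107), (np.float64(4.4), 132), (np.float64(5.3), 136), (np.float64(6.2), 141), (np.float64(7.1), 146), (np.float64(8.0), 149), (np.float64(9.0), 148), (np.float64(10.0), 150), (np.float64(11.0), 150), (np.float64(12.0), 149), (np.float64(13.0), 149), (np.float64(13.9), 149), (np.float64(15.0), 149), (np.float64(16.0), 149), (np.float64(16.9), 149), (np.float64(17.9), 149), (np.float64(18.9), 148), (np.float64(19.9), 149), (np.float64(20.9), 149), (np.float64(21.9), 149)]
base z 0.00928441648851 4258 ((525.2955322265625, 167.92388916015625), (129.9065399169922, 150.27207946777344), 83.04120635986328)
```

The slope runs from 150 mm height at u=8 to 130 mm at u=4, which puts the main plate at u≈4 mm, +x to the right, and the width centre at v≈0.5. All sizes agree with those given. Next I'll pick the red blade and bring it above the mouth.

```bash
cat >> h.py <<'E'
RA,MA=-.174,-.12
MX=np.array([np.cos(MA),np.sin(MA)]);MY=np.array([-MX[1],MX[0]])
MOUTH=np.array([.5337,.1662])+.004*MX+.0005*MY
B=dict(red=(.5682,-.1422),yellow=(.5786,-.0843),green=(.5578,-.2025))
TZ=.145 # tcp height above blade tip when gripped at grasp point z=.098 in rack
def st(msg=""):
    s=env.get_state();print(msg,"t%.2f"%s["time"],"tcp",np.round(s["tcp_pos"],4),"F",np.round(s["force"],1),"open %.4f"%s["opening"],"tip %.4f"%(s["tcp_pos"][2]-TZ));return s
def pick(k):
    x,y=B[k];env.reach((x,y,.23),down(RA));env.movel((x,y,.152),.12,stop_force=8);st("at "+k)
    env.grip(.010,60);st("gripped");env.movel((x,y,.33),.2);st("lifted")
def mpos(xm,tip): return np.r_[MOUTH+xm*MX,tip+TZ]
E
python3 - <<'E'
from h import *
x,y=B["red"];env.grip(.05,60);st("open")
pick("red")
env.reach(mpos(-.0044,.17),down(MA));env.dwell(.15);st("above mouth")
print(mpos(-.0044,.17))
p,d=camera("side");cv2.imwrite("pics/s1.png",cv2.resize(p[90:250,130:330],None,fx=3,fy=3))
E
```

```text
open t4.33 tcp [0.53  0.163 0.36 ] F [ 1.1  0.5 -0.4] open 0.0501 tip 0.2150
at red t6.39 tcp [ 0.5688 -0.1419  0.1526] F [-0.3  0.7 -0.9] open 0.0500 tip 0.0076
gripped t6.79 tcp [ 0.5687 -0.1423  0.1529] F [-1.3  0.4  5.4] open 0.0155 tip 0.0079
lifted t7.83 tcp [ 0.5675 -0.1422  0.3286] F [-1.3  0.6 -1.8] open 0.0154 tip 0.1836
above mouth t9.18 tcp [0.5341 0.1649 0.3149] F [ 0.1 -0.6 -0.6] open 0.0152 tip 0.1699
[0.53336273 0.16674429 0.315     ]
```

View pics/s1.png

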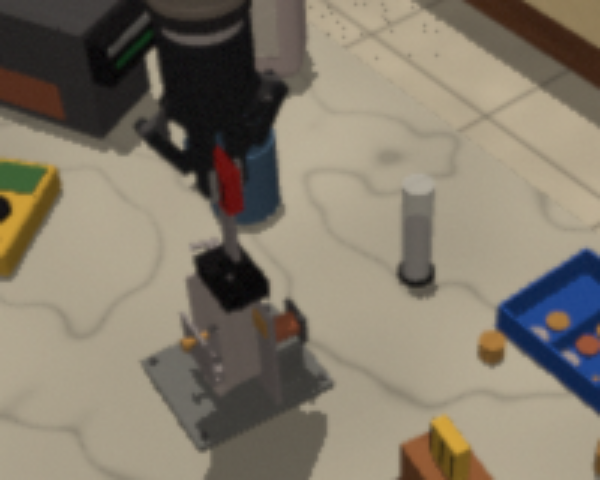

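The red blade hangs straight from the gripper at (228,200), right above the cup at (232,270). Next: insert, touch off on the main plate and press.

```bash
cat >> h.py <<'E'
def touch_press(t,tip0=.127,f=12):
    a=mpos(-t/2-.0012,tip0+.003)
    env.movel(a,.06,stop_force=5);env.dwell(.1);s=st("in mouth")
    env.movel(mpos(-t/2-.0012,tip0),.02,stop_force=4)
    h=env.movel(mpos(-t/2+.0035,tip0),.006,stop_force=2);s=st(f"plate {h}")
    xt=(s["tcp_pos"][:2]-MOUTH)@MX;yt=(s["tcp_pos"][:2]-MOUTH)@MY;print("x err %.4f y %.4f"%(xt+t/2,yt))
    if not h: return None
    env.movel(np.r_[MOUTH+(xt-.0004)*MX,tip0+TZ],.01);env.dwell(.1);s=st("backed")
    h=env.movel(np.r_[MOUTH+(xt-.0004)*MX,.098+TZ],.012,stop_force=f);s=st(f"pressed {h}")
    return h,xt-.0004
E
python3 - <<'E'
from h import *
print(touch_press(.0065))
E
```

```text
in mouth t10.14 tcp [0.5332 0.1669 0.2752] F [-1.3 -0.6 -0.8] open 0.0156 tip 0.1302
plate True t10.76 tcp [0.533  0.1666 0.2713] F [ 0.7 -0.5 -1.3] open 0.0152 tip 0.1263
x err -0.0015 y -0.0002
backed t11.14 tcp [0.5326 0.1668 0.2719] F [-0.4 -0.  -0.8] open 0.0153 tip 0.1269
pressed True t12.54 tcp [0.5334 0.167  0.2561] F [-0.9 -1.3  3.4] open 0.0154 tip 0.1111
(True, np.float64(-0.005183118281368512))
```

The touch stop at 2 N was tripped by noise, so the blade was still about 1.5 mm off the plate. I'll back up a little, touch with a firmer threshold and press again.

```bash
cat >> h.py <<'E'
def favg(n=12):
    F=[]
    for _ in range(n): env.dwell(.02);F.append(env.get_state()["force"])
    return np.mean(F,0),np.std(F,0)
def touch(t,tip,f=5,run=.005):
    f0,sd=favg();print("base",f0.round(1),sd.round(1))
    s=env.get_state();x0=(s["tcp_pos"][:2]-MOUTH)@MX
    h=env.movel(mpos(x0+run,tip),.006,stop_force=f);s=st(f"plate {h}");fa,_=favg(6)
    xt=(s["tcp_pos"][:2]-MOUTH)@MX;print("dFx %.1f"%((fa-f0)[:2]@MX),"x err %.4f"%(xt+t/2));return h,xt
def press(xm,tip0,f=12,end=.098):
    env.movel(mpos(xm,tip0),.01);f0,_=favg();st("start")
    tip=tip0
    h=env.movel(mpos(xm,end),.012,stop_force=f);st(f"pressed {h}");fa,_=favg(6);print("dF",(fa-f0).round(1));return h
E
python3 - <<'E'
from h import *
fa,sd=favg();print("now",fa.round(1),sd.round(1))
s=env.get_state();x0=(s["tcp_pos"][:2]-MOUTH)@MX;print(x0)
env.movel(mpos(-.0050,.126),.03)
print(touch(.0065,.126))
E
```

```text
now [-1.   0.4  2.8] [0.5 0.5 0.5]
-0.004399829580930515
base [-0.1 -0.4 -0.7] [0.5 0.4 0.6]
plate True t14.06 tcp [0.5334 0.1666 0.2701] F [-0.3 -0.5 -0.9] open 0.0151 tip 0.1251
dFx 0.3 x err -0.0011
(True, np.float64(-0.004380133885535724))
```

Run:
```python
from h import *
for x in(-.0050,-.0044,-.0038,-.0032):
    env.movel(mpos(x,.126),.01);fa,_=favg(8);s=env.get_state()
    print(x,"actual %.4f"%((s["tcp_pos"][:2]-MOUTH)@MX),"Fx %.1f Fz %.1f"%(fa[:2]@MX,fa[2]),"t%.2f"%s["time"])
    if fa[:2]@MX<-5: break
```

```text
-0.005 actual -0.0050 Fx -0.0 Fz -0.4 t14.57
-0.0044 actual -0.0044 Fx 0.0 Fz -0.3 t14.95
-0.0038 actual -0.0039 Fx -0.7 Fz -0.3 t15.33
-0.0032 actual -0.0036 Fx -2.6 Fz 0.4 t15.72
```

Contact starts at x≈-3.8 mm, so the plate sits 0.5 mm towards -x of my estimate. The early stops were transients. I'll correct that and press in small steps, reading the averaged force.

```bash
cat >> h.py <<'E'
MOUTH=MOUTH-.0005*MX
def feel(t,tip0,end,step=.0015,fmax=11,off=.0002):
    """press down in steps; returns (solid, tip height)"""
    x=-t/2-off;env.movel(mpos(x,tip0),.03);f0,_=favg(8);tip=tip0
    while tip>end:
        tip-=step;env.movel(mpos(x,tip),.02,stop_force=18);fa,_=favg(4);s=env.get_state();dz=fa[2]-f0[2]
        print("cmd %.4f tip %.4f Fz %.1f Fx %.1f x %.4f"%(tip,s["tcp_pos"][2]-TZ,dz,(fa-f0)[:2]@MX,(s["tcp_pos"][:2]-MOUTH)@MX))
        if dz>fmax: break
    st("end");return dz>fmax,tip
E
python3 - <<'E'
from h import *
print(feel(.0065,.1155,.099,step=.001))
E
```

```text
cmd 0.1145 tip 0.1147 Fz 4.2 Fx -1.1 x -0.0034
cmd 0.1135 tip 0.1139 Fz 7.9 Fx -2.2 x -0.0034
cmd 0.1125 tip 0.1129 Fz 7.1 Fx -2.0 x -0.0034
cmd 0.1115 tip 0.1121 Fz 10.0 Fx -2.5 x -0.0034
cmd 0.1105 tip 0.1116 Fz 13.1 Fx -3.6 x -0.0034
end t17.93 tcp [0.5339 0.167  0.2566] F [-5.1 -0.4 10.8] open 0.0156 tip 0.1116
(np.True_, 0.1105)
```

Run:
```python
from h import *
x=-.00345
for tip in(.1102,.1098):
    env.movel(mpos(x,tip),.02);fa,_=favg(8);s=env.get_state()
    print(tip,"tip %.4f"%(s["tcp_pos"][2]-TZ),fa.round(1),"t%.2f"%s["time"])
    if fa[2]>17:break
```

```text
0.1102 tip 0.1115 [-5.6  0.2 13. ] t18.32
0.1098 tip 0.1114 [-6.3 -0.3 14.8] t18.70
```

The force rises while the tip stays at 111.5 mm, so the gate is solid and red is too thick. I'll put it back and take yellow.

```bash
cat >> h.py <<'E'
def putback(k):
    s=env.get_state();p=s["tcp_pos"].copy();p[2]=.17+TZ;env.movel(p,.12)
    x,y=B[k];env.reach((x,y,.25),down(RA));env.dwell(.3);st("over rack")
    env.movel((x,y,.180),.15,stop_force=12)
    h=env.movel((x,y,.1535),.06,stop_force=10);s=st(f"down {h}")
    if s["tcp_pos"][2]>.157: print("NOT SEATED");return False
    env.grip(.05);env.movel((x,y,.23),.15);st("released");return True
E
python3 - <<'E'
from h import *
if putback("red"):
    p,d=camera("side");cv2.imwrite("pics/s2.png",cv2.resize(p[190:330,210:360],None,fx=4,fy=4))
    pick("yellow")
    env.reach(mpos(-.00245,.17),down(MA));env.dwell(.3);st("above mouth")
E
```

```text
over rack t20.86 tcp [ 0.5683 -0.1421  0.25  ] F [1.1 1.  3.6] open 0.0152 tip 0.1050
down True t21.38 tcp [ 0.5702 -0.1441  0.2468] F [-1.  -0.1  8.8] open 0.0152 tip 0.1018
NOT SEATED
```

Run:
```python
from h import *
fa,_=favg();print(fa.round(1));st()
p,d=camera("side");q,_=camera("wrist")
cv2.imwrite("pics/s2.png",np.hstack([cv2.resize(p[150:320,200:370],(400,400)),cv2.resize(q[150:384,150:384],(400,400))]))
```

```text
[-1.8 -0.3  7.4]
 t21.58 tcp [ 0.5701 -0.1441  0.2469] F [-2.5 -0.5  6.4] open 0.0152 tip 0.1019
```

View pics/s2.png

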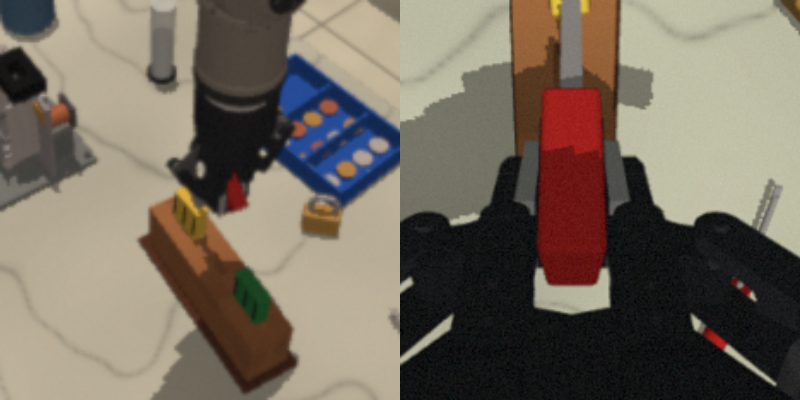

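The wrist crop shows the red handle swung in the grip: its shaft now points towards +y at crop (570,45), over the yellow blade. My lateral move dipped and the blade tip brushed the cup. I'll lift straight up and measure the angle.

Run:
```python
from h import *
s=env.get_state();p=s["tcp_pos"].copy();p[2]=.34;env.movel(p,.15);env.dwell(.3);s=st("up");print(favg()[0].round(1))
R=Ro.from_quat(np.array(s["orientation"])[[1,2,3,0]]).as_matrix()
c=calibration("wrist");q,d=camera("wrist")
ys,xs=np.mgrid[0:384,0:512];px=np.c_[xs.ravel(),ys.ravel()];o,r=ray("wrist",px,c)
P=(o+r*d.reshape(-1,1)-s["tcp_pos"])@R*1000   # tool frame mm
hsv=cv2.cvtColor(q,cv2.COLOR_BGR2HSV).reshape(-1,3);ok=d.ravel()>0
m=ok&(np.abs(P[:,1])<12)&(np.abs(P[:,0])<110)&(P[:,2]>10)&(P[:,2]<130)
red=m&((hsv[:,0]<8)|(hsv[:,0]>174))&(hsv[:,1]>130);sh=m&(abs(P[:,1])<5)&(hsv[:,1]<80)&(P[:,0]>20)&(P[:,2]<120)
for n,k in(("red",red),("shaft",sh)):
    A=P[k];print(n,len(A),"lo",np.percentile(A,2,0).round(1),"hi",np.percentile(A,98,0).round(1))
    if len(A)>10: print(" rect x-z",cv2.minAreaRect(A[:,[0,2]].astype(np.float32)))
    for x in range(-30,110,8):
        b=A[abs(A[:,0]-x)<4]
        if len(b)>3: print("  x",x,"z %.1f..%.1f"%tuple(np.percentile(b[:,2],[5,95])),len(b))
p,_=camera("side");cv2.imwrite("pics/s3.png",np.hstack([cv2.resize(p[100:320,190:370],(400,489)),cv2.resize(q[150:384,150:384],(400,489))]))
```

```text
up t22.76 tcp [ 0.5699 -0.1441  0.3392] F [ 0.4  0.  -1. ] open 0.0154 tip 0.1942
[ 0.1 -0.1 -0.6]
red 4308 lo [-18.8  -6.5  22.4] hi [32.2  9.1 57. ]
 rect x-z ((7.946462631225586, 37.23012161254883), (59.37516784667969, 30.590980529785156), 14.976078033447266)
  x -22 z 39.8..43.6 100
  x -14 z 33.9..38.7 137
  x -6 z 28.3..35.1 191
  x 2 z 22.5..27.9 248
  x 10 z 22.3..31.7 1172
  x 18 z 31.5..42.5 1143
  x 26 z 42.9..53.4 984
  x 34 z 53.3..58.3 333
shaft 874 lo [29.1 -1.8 71.1] hi [ 61.5   4.4 116.3]
 rect x-z ((45.18021774291992, 94.26687622070312), (58.80889892578125, 3.2181127071380615), 55.219112396240234)
  x 26 z 70.3..73.3 53
  x 34 z 73.0..83.0 260
  x 42 z 84.0..94.3 206
  x 50 z 95.0..105.6 185
  x 58 z 106.3..116.4 161
  x 66 z 116.6..118.1 9
```

View pics/s3.png

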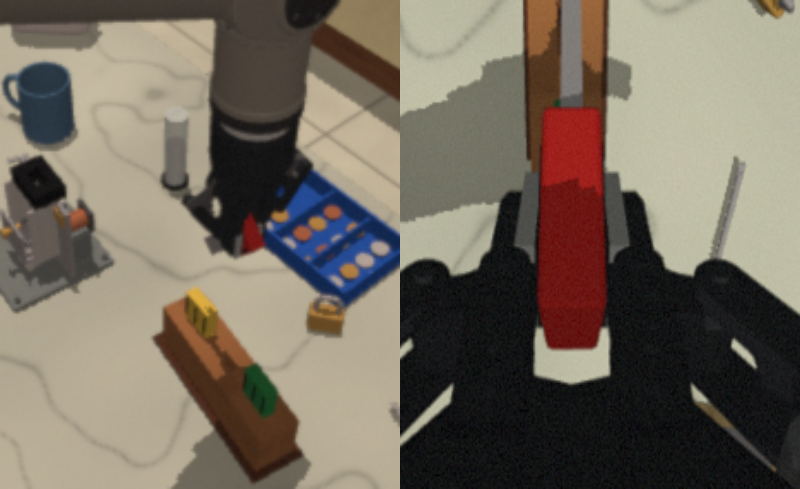

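The shaft axis is 34.8° off the tool axis towards tool +x, and the two rect fits agree (handle 47 mm, tip 132 mm along the axis). I'll tilt the tool so the blade hangs plumb, lower it about 32 mm into its slot and let it drop to its shoulder.

```bash
cat > tilt.py <<'E'
from h import *
th=np.radians(34.8);tipv=np.array([.0532,0,.1238])
d0=down(RA);R0=Ro.from_quat(d0[[1,2,3,0]]).as_matrix()
R=R0@Ro.from_euler('y',-th).as_matrix()
q=Ro.from_matrix(R).as_quat()[[3,0,1,2]]
def tcp(z,xy=(.5681,-.1427)): return np.r_[xy,z]-R@tipv
E
python3 - <<'E'
from tilt import *
print(R.round(2))
for z in(.16,.09,.04): print(z,tcp(z).round(3),np.round(kin.inverse_kinematics(tcp(z),q),2))
env.reach(tcp(.16),q);env.dwell(.3);s=st("tilted")
env.movel(tcp(.10),.15);env.dwell(.15);st("above slot")
p,_=camera("side");t,_=camera("top")
cv2.imwrite("pics/s4.png",np.hstack([cv2.resize(p[170:320,210:360],(400,400),interpolation=cv2.INTER_CUBIC),cv2.resize(t[180:260,270:350],(400,400),interpolation=cv2.INTER_CUBIC)]))
w,d=camera("wrist");c=calibration("wrist");np.savez("pics/w4.npz",p=w,d=d)
ys,xs=np.mgrid[0:384,0:512];px=np.c_[xs.ravel(),ys.ravel()];o,r=ray("wrist",px,c);P=o+r*d.reshape(-1,1)
hsv=cv2.cvtColor(w,cv2.COLOR_BGR2HSV).reshape(-1,3)
X=np.array([np.cos(RA),np.sin(RA)]);Y=np.array([-X[1],X[0]]);Q=P[:,:2]-[.5681,-.1427];u=Q@X*1000;v=Q@Y*1000
m=(d.ravel()>0)&(abs(u)<6)&(abs(v)<16)&(hsv[:,1]<80)&(P[:,2]>.08)&(P[:,2]<.165)
for z in range(100,166,10):
    k=m&(abs(P[:,2]*1000-z)<5)
    if k.sum()>4: print("shaft z",z,"u %.1f (%.1f..%.1f) v %.1f"%(u[k].mean(),*np.percentile(u[k],[3,97]),v[k].mean()),k.sum())
E
```

```text
[[ 0.14  0.98 -0.1 ]
 [ 0.81 -0.17 -0.56]
 [-0.57  0.   -0.82]]
0.16 [ 0.573 -0.116  0.292] [ 0.12  0.44 -0.36  1.78  0.73  1.31 -0.72]
0.09 [ 0.573 -0.116  0.222] [ 0.1   0.52 -0.32  1.83  0.78  1.21 -0.82]
0.04 [ 0.573 -0.116  0.172] [ 0.07  0.59 -0.29  1.86  0.82  1.14 -0.89]
tilted t23.94 tcp [ 0.5726 -0.1179  0.2927] F [-0.5  0.6 -0.7] open 0.0155 tip 0.1477
above slot t24.64 tcp [ 0.5734 -0.1161  0.2332] F [-0.3 -0.2  0.3] open 0.0151 tip 0.0882
shaft z 100 u 1.4 (-1.6..4.2) v 11.2 61
shaft z 110 u 1.6 (-1.5..4.6) v 11.1 122
shaft z 120 u 1.5 (-1.4..4.5) v 10.8 130
shaft z 130 u 1.6 (-1.3..4.4) v 11.0 149
shaft z 140 u 1.7 (-1.2..4.8) v 10.8 164
shaft z 150 u 1.6 (-1.6..4.7) v 10.6 196
shaft z 160 u 1.5 (-1.5..4.6) v 10.6 73
```

View pics/s4.png

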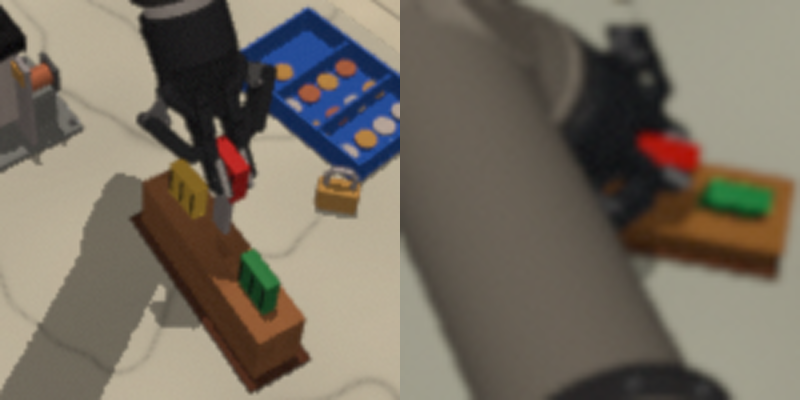

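Left crop: the blade hangs plumb just above the middle slot at (225,235). The shaft's u and v stay constant with height, so it is vertical. I'll shift -0.8 mm in u for the camera bias, lower it and release.

Run:
```python
from tilt import *
X=np.array([np.cos(RA),np.sin(RA)]);Y=np.array([-X[1],X[0]])
xy=np.array([.5681,-.1427])-.0008*X-.0005*Y
env.movel(tcp(.08,xy),.08);st()
h=env.movel(tcp(.038,xy),.05,stop_force=10);s=st(f"down {h}");z=s["tcp_pos"][2]-(tcp(.038)[2]-.038);print("tip z",z,favg(8)[0].round(1))
if z<.055:
    env.grip(.05);p=s["tcp_pos"].copy();p[2]+=.09;env.movel(p,.15);st("released")
    t,_=camera("side");cv2.imwrite("pics/s5.png",cv2.resize(t[190:320,210:360],None,fx=4,fy=4,interpolation=cv2.INTER_CUBIC))
    for k,(lo,hi) in COL.items():
        print(k,[ (np.round(cv2.minAreaRect(b)[0]),cv2.contourArea(b)) for b in blobs(t,lo,hi)[:3]])
```

```text
t25.19 tcp [ 0.5715 -0.1166  0.2111] F [ 0.1 -0.1 -1. ] open 0.0150 tip 0.0661
down False t26.18 tcp [ 0.5721 -0.1165  0.1703] F [ 0.2 -0.2 -0.9] open 0.0153 tip 0.0253
tip z 0.03829413965688788 [-0.4 -0.1 -0.5]
released t27.49 tcp [ 0.5716 -0.1165  0.2596] F [ 0.4 -0.1 -0. ] open 0.0500 tip 0.1146
red [(array([400., 333.]), 404.0), (array([293., 256.]), 202.5)]
yellow []
green [(array([306., 275.]), 178.5), (array([174., 106.]), 19.0)]
```

```bash
ls pics/s5.png
```

```text
pics/s5.png
```

Red is back at its original pixel (293,256). Next I'll check yellow and red from above and pick yellow, travelling at safe height.

```bash
cat >> h.py <<'E'
def measure(keys):
    c=calibration("wrist");p,d=camera("wrist");out={}
    for k in keys:
        for b in blobs(p,*COL[k],60)[:4]:
            m=np.zeros(p.shape[:2],np.uint8);cv2.drawContours(m,[b],-1,255,-1);ys,xs=np.nonzero(m)
            o,r=ray("wrist",np.c_[xs,ys],c);P=o+r*d[ys,xs][:,None];top=P[(P[:,2]>.11)&(P[:,2]<.126)]
            if len(top)>50:
                rr=cv2.minAreaRect((top[:,:2]*1000).astype(np.float32));print(k,len(top),np.round(rr[0],1),np.round(rr[1],1),round(rr[2],1),"z %.4f"%np.median(top[:,2]));out[k]=np.array(rr[0])/1000;break
    return out
E
python3 - <<'E'
from h import *
x,y=B["yellow"];env.reach((x,y-.03,.30),down(RA));env.dwell(.25);st()
measure(["red","yellow","green"])
E
```

```text
t28.38 tcp [ 0.5783 -0.1123  0.2988] F [ 0.1 -0.5  0.6] open 0.0501 tip 0.1538
red 731 [ 570.4 -142.2] [41.2 15.7] 80.6 z 0.1171
yellow 825 [578.3 -87. ] [41.5 15.5] 84.4 z 0.1172
green 510 [ 558. -203.] [41.  14.8] 81.0 z 0.1172
```

```bash
cat >> h.py <<'E'
B["yellow"]=(.5774,-.0868)
def enter(t,top=.125):
    env.reach(mpos(-t/2-.0004,.175),down(MA));env.dwell(.3);st("above mouth")
    h=env.movel(mpos(-t/2-.0004,top+.01),.09,stop_force=9);env.dwell(.1);s=st(f"in {h}");return s["tcp_pos"][2]-TZ<top+.012
def feel2(t,top,start,end,step=.0015,fmax=12,off=.0002):
    x=-t/2-off;env.movel(mpos(x,top),.05);f0,_=favg(8);env.movel(mpos(x,start),.03,stop_force=12);tip=start
    while tip>end:
        tip-=step;env.movel(mpos(x,tip),.025,stop_force=20);fa,_=favg(4);s=env.get_state();dz=fa[2]-f0[2]
        print("cmd %.4f tip %.4f Fz %.1f Fx %.1f x %.4f"%(tip,s["tcp_pos"][2]-TZ,dz,(fa-f0)[:2]@MX,(s["tcp_pos"][:2]-MOUTH)@MX))
        if dz>fmax: break
    st("end");return dz>fmax
E
python3 - <<'E'
from h import *
pick("yellow")
if enter(.0045): print(feel2(.0045,.125,.1145,.0985))
E
```

```text
at yellow t29.62 tcp [ 0.5781 -0.087   0.1529] F [-0.4  0.2  0.3] open 0.0502 tip 0.0079
gripped t30.02 tcp [ 0.5779 -0.0868  0.1528] F [-0.8  0.7  5.1] open 0.0154 tip 0.0078
lifted t31.07 tcp [ 0.5767 -0.0869  0.3286] F [-0.2  0.5 -1.2] open 0.0150 tip 0.1836
above mouth t32.38 tcp [0.535  0.1655 0.3199] F [-0.5 -0.4  0.2] open 0.0155 tip 0.1749
in False t33.07 tcp [0.5349 0.1669 0.2806] F [ 0.2 -0.5 -0.8] open 0.0156 tip 0.1356
cmd 0.1130 tip 0.1132 Fz 3.0 Fx -2.8 x -0.0029
cmd 0.1115 tip 0.1120 Fz 5.0 Fx -3.9 x -0.0029
cmd 0.1100 tip 0.1107 Fz 6.2 Fx -4.6 x -0.0029
cmd 0.1085 tip 0.1092 Fz 6.9 Fx -4.6 x -0.0029
cmd 0.1070 tip 0.1079 Fz 7.5 Fx -4.4 x -0.0029
cmd 0.1055 tip 0.1065 Fz 8.5 Fx -5.1 x -0.0029
cmd 0.1040 tip 0.1053 Fz 11.1 Fx -6.0 x -0.0029
cmd 0.1025 tip 0.1045 Fz 16.3 Fx -7.5 x -0.0029
end t36.58 tcp [0.5345 0.1678 0.2495] F [-10.6   0.1  14.5] open 0.0154 tip 0.1045
True
```

The lateral force of -7.5 N shows I'm leaning the blade on the plate, which adds friction. I'll relieve that and feel again before judging.

Run:
```python
from h import *
f0=np.array([-.2,-.3,-.8])
def rep(m):
    fa,_=favg(5);s=env.get_state();print(m,"tip %.4f x %.4f"%(s["tcp_pos"][2]-TZ,(s["tcp_pos"][:2]-MOUTH)@MX),"Fz %.1f Fx %.1f t%.2f"%(fa[2]-f0[2],(fa-f0)[:2]@MX,s["time"]));return fa[2]-f0[2]
env.movel(mpos(-.0029,.1065),.03);rep("up")
env.movel(mpos(-.0034,.1065),.02);rep("x-")
for tip in(.1053,.1045,.1037,.1029,.1022,.1015,.1005,.0995):
    if env.movel(mpos(-.0034,tip),.02,stop_force=20): print("stop")
    if rep(tip)>14: break
```

```text
up tip 0.1071 x -0.0030 Fz 5.2 Fx -5.9 t36.95
x- tip 0.1071 x -0.0032 Fz 4.5 Fx -5.0 t37.28
0.1053 tip 0.1060 x -0.0032 Fz 6.4 Fx -5.4 t37.62
0.1045 tip 0.1056 x -0.0031 Fz 9.1 Fx -6.4 t37.95
0.1037 tip 0.1052 x -0.0032 Fz 12.0 Fx -7.5 t38.28
0.1029 tip 0.1048 x -0.0031 Fz 15.5 Fx -8.5 t38.62
```

```bash
cat >> h.py <<'E'
def compl(x,tip0,tips,f0,fmax=14,g=.00012):
    """step down, trimming x so that the lateral force stays near zero"""
    for tip in tips:
        h=env.movel(mpos(x,tip),.02,stop_force=20)
        fa,_=favg(5);s=env.get_state();fx=(fa-f0)[:2]@MX;fz=fa[2]-f0[2]
        print("cmd %.4f x %.4f| tip %.4f x %.4f Fz %.1f Fx %.1f Fy %.1f My %.2f t%.2f"%(tip,x,s["tcp_pos"][2]-TZ,(s["tcp_pos"][:2]-MOUTH)@MX,fz,fx,(fa-f0)[:2]@MY,s["torque"][1],s["time"]))
        if fz>fmax: return x,True
        x+=np.clip(fx*g,-.0008,.0008)
    return x,False
E
python3 - <<'E'
from h import *
f0=np.array([-.2,-.3,-.8])
x,_=compl(-.0040,.108,[.108]*4,f0)
print(compl(x,.108,[.1068,.1058,.1050,.1043,.1036,.1029,.1022,.1015,.1005],f0))
E
```

```text
cmd 0.1080 x -0.0040| tip 0.1057 x -0.0036 Fz 6.4 Fx 1.8 Fy 0.1 My -0.49 t38.93
cmd 0.1080 x -0.0038| tip 0.1081 x -0.0032 Fz 1.6 Fx 2.8 Fy -0.1 My -0.86 t39.37
cmd 0.1080 x -0.0034| tip 0.1081 x -0.0031 Fz 2.1 Fx 3.8 Fy -0.6 My -0.92 t39.70
cmd 0.1080 x -0.0030| tip 0.1080 x -0.0030 Fz 3.1 Fx 2.5 Fy -0.8 My -0.74 t40.03
cmd 0.1068 x -0.0027| tip 0.1068 x -0.0029 Fz 2.9 Fx 1.5 Fy -0.3 My -0.45 t40.37
cmd 0.1058 x -0.0025| tip 0.1059 x -0.0028 Fz 5.6 Fx 0.0 Fy 0.8 My -0.06 t40.70
cmd 0.1050 x -0.0025| tip 0.1054 x -0.0028 Fz 8.3 Fx -1.2 Fy 0.4 My 0.20 t41.03
cmd 0.1043 x -0.0027| tip 0.1051 x -0.0028 Fz 10.9 Fx -1.6 Fy 0.0 My 0.33 t41.37
cmd 0.1036 x -0.0028| tip 0.1048 x -0.0029 Fz 13.5 Fx -2.2 Fy -0.7 My 0.43 t41.70
cmd 0.1029 x -0.0031| tip 0.1044 x -0.0030 Fz 14.8 Fx -2.3 Fy -0.6 My 0.44 t42.03
(np.float64(-0.003109893316883342), True)
```

With the lateral force near zero there is a clear knee at about 106 mm. From contact at about 113.5 mm, that is the 7.8 mm of travel that takes the gate to 2.4 mm. Beyond it the force climbs past 14 N without entry, so yellow is too thick as well. I'll put it back, travelling high, and take green.

```bash
cat >> h.py <<'E'
B["yellow"]=(.5777,-.0862);B["green"]=(.5570,-.2028)
def putback(k):
    s=env.get_state();p=s["tcp_pos"].copy();p[2]=.325;env.movel(p,.15)
    x,y=B[k];env.reach((x,y,.325),down(RA));env.movel((x,y,.225),.2);env.dwell(.2);st("over rack")
    h=env.movel((x,y,.1535),.08,stop_force=12);s=st(f"down {h}")
    if s["tcp_pos"][2]>.157: print("NOT SEATED");return False
    env.grip(.05);env.movel((x,y,.23),.2);st("released");return True
E
python3 - <<'E'
from h import *
if putback("yellow"):
    pick("green")
E
```

```text
over rack t44.56 tcp [ 0.5785 -0.086   0.2266] F [ 0.7  0.2 -1. ] open 0.0152 tip 0.0816
down True t45.44 tcp [ 0.577  -0.0861  0.1528] F [-1.1 -0.6  5.8] open 0.0151 tip 0.0078
released t46.41 tcp [ 0.5776 -0.0863  0.2302] F [-0.6  0.2 -1. ] open 0.0503 tip 0.0852
at green t47.75 tcp [ 0.5576 -0.2024  0.1525] F [-0.3 -0.2  0.7] open 0.0498 tip 0.0075
gripped t48.15 tcp [ 0.5575 -0.203   0.1529] F [-0.2 -0.4  5.5] open 0.0153 tip 0.0079
lifted t49.19 tcp [ 0.5563 -0.2028  0.3285] F [-1.  -0.5 -0.8] open 0.0151 tip 0.1835
```

Run:
```python
from h import *
if enter(.0025):
    x=-.00185;env.movel(mpos(x,.118),.05);f0,_=favg(6)
    x,s=compl(x,0,[.110,.107,.1045,.102,.1,.098,.095],f0,fmax=12,g=.00008)
    print(x,s)
```

```text
above mouth t50.88 tcp [0.5359 0.1657 0.32  ] F [-0.3  0.1  0.2] open 0.0155 tip 0.1750
in False t51.57 tcp [0.5359 0.1668 0.2806] F [-0.6  0.6 -0.6] open 0.0151 tip 0.1356
cmd 0.1100 x -0.0019| tip 0.1098 x -0.0020 Fz -0.5 Fx -0.6 Fy 0.5 My 0.74 t52.79
cmd 0.1070 x -0.0019| tip 0.1070 x -0.0020 Fz 1.8 Fx -1.4 Fy 1.3 My 0.94 t53.17
cmd 0.1045 x -0.0020| tip 0.1046 x -0.0020 Fz 3.8 Fx -2.4 Fy 1.5 My 1.02 t53.53
cmd 0.1020 x -0.0022| tip 0.1019 x -0.0021 Fz 2.3 Fx -1.7 Fy 1.9 My 0.72 t53.89
cmd 0.1000 x -0.0023| tip 0.0999 x -0.0021 Fz 1.3 Fx -0.9 Fy 1.7 My 0.48 t54.23
cmd 0.0980 x -0.0024| tip 0.0978 x -0.0022 Fz 0.7 Fx -0.0 Fy 1.7 My 0.23 t54.56
cmd 0.0950 x -0.0024| tip 0.0948 x -0.0023 Fz -0.2 Fx 1.3 Fy 1.4 My 0.03 t54.94
-0.002306168815141684 False
```

Green slid past the gate's lip with under 4 N. Pushing it home.

Run:
```python
from h import *
f0=np.array([-.4,.2,-.6]);x=-.0021
env.movel(mpos(x,.0885),.03,stop_force=15)
for tip in(.0870,.0860,.0853,.0846,.0839,.0832):
    env.movel(mpos(x,tip),.02);fa,_=favg(5);s=env.get_state();print(tip,"tip %.4f"%(s["tcp_pos"][2]-TZ),"Fz %.1f Fx %.1f"%(fa[2]-f0[2],(fa-f0)[:2]@MX))
    if fa[2]-f0[2]>11: break
s=st("home?")
env.grip(.05);p=s["tcp_pos"].copy();p[2]+=.11;env.movel(p,.2);env.dwell(.2);s=st("clear")
c=calibration("wrist");w,d=camera("wrist")
for b in blobs(w,*COL["green"],60)[:4]:
    m=np.zeros(w.shape[:2],np.uint8);cv2.drawContours(m,[b],-1,255,-1);ys,xs=np.nonzero(m);o,r=ray("wrist",np.c_[xs,ys],c);P=o+r*d[ys,xs][:,None]
    top=P[P[:,2]>.188];print("green",len(P),len(top),P[:,2].max().round(4))
    if len(top)>30: print(" top z %.4f"%np.median(top[:,2]),cv2.minAreaRect((top[:,:2]*1000).astype(np.float32)),(top[:,:2].mean(0)-MOUTH)@np.c_[MX,MY])
q,_=camera("side");cv2.imwrite("pics/s6.png",np.hstack([cv2.resize(q[120:320,170:370],(400,400),interpolation=cv2.INTER_CUBIC),cv2.resize(w[100:384,110:394],(400,400))]))
```

```text
0.087 tip 0.0868 Fz -1.3 Fx -0.6
0.086 tip 0.0861 Fz 2.3 Fx -1.8
0.0853 tip 0.0858 Fz 7.3 Fx -3.8
0.0846 tip 0.0858 Fz 12.8 Fx -5.1
home? t56.64 tcp [0.5351 0.1667 0.2308] F [-5.9 -1.6 12.7] open 0.0154 tip 0.0858
clear t57.98 tcp [0.5346 0.1663 0.3393] F [ 0.  -0.5 -0.7] open 0.0502 tip 0.1943
green 1268 1050 0.4086
 top z 0.1951 ((540.2237548828125, 195.85711669921875), (102.3033447265625, 16.031394958496094), 82.14427185058594) [-0.0010252   0.00150651]
green 348 0 0.15
```

View pics/s6.png

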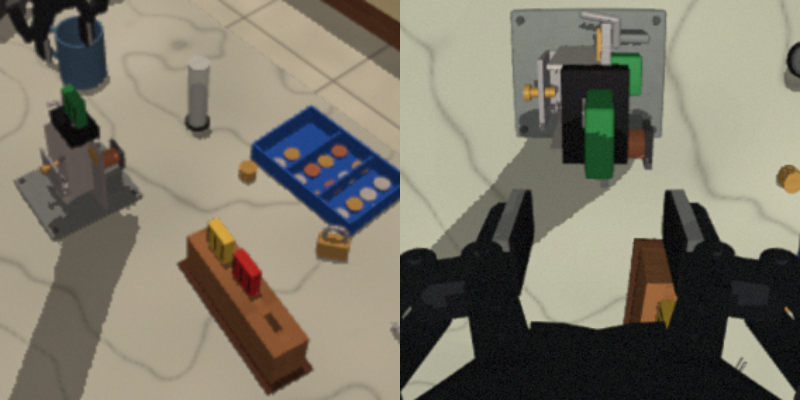

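The picture shows green home on the cup at (72,105), top at about 196 mm, with yellow (220,240) and red (247,270) seated in the rack and the rest undisturbed. Handing in.

```bash
python3 -c "
from cell import job
print(job.job_done())"
```

```text
the job is handed in; nothing more can be done
None
```

I handed the job in at about 58 s of the 72 s: red and yellow both stopped on the solid gate and are back in the rack, and green slid in with under 4 N and sits fully home, held by the gate. On the way back the red blade knocked the cup, twisted in the grip and nudged the yellow blade about 2.5 mm in its slot, so I re-seated both. I pressed yellow to about 15 N three times before judging it too thick.

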